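Shut the dryer drawer, then draw out and show its filter plate

TASK

The small bench dryer has just been loaded: first push its sample drawer fully home. Then lift the hood on its deck by the bar handle, right back until it stands on end, draw the hidden filter plate up out of its slot by the tab, and finish while still holding it in the gripper: still, upright, tab up, its lower edge about 10 cm above the dryer's deck and touching nothing else. The drawer stays shut, the hood stays open, and the loose things around (petri dish, tape roll, beaker, marker) stay where they are.

Things in the scene. Friction and masses are not known exactly. Their poses are not given: they have to be found in the camera images.
- dryer: low white box, fixed to the bench, 155 (x) by 260 (y) mm, its deck 90 mm above the bench; origin under its middle on the bench. The deck is flat and at 90 mm; the drawer is in its right end (its -y side), the grey hood stands on the left half of the deck. Its x axis points away from the robot at yaw 0, y left.
- drawer (a joint): sample drawer at the dryer's -y end, slides along the dryer's y axis: 0 = shut, 0.075 m = fully open (moves to -y); starts 0.045 to 0.07 open. A porcelain spot plate is fixed in it. Runs with about 1.5 N friction and stays where left.
- drawer_front (a point): foremost point of the drawer: middle of the outer edge of a lip 56 mm wide (along the dryer's x) and 8 mm high, standing 8 mm out from the drawer's flat front, which is 104 mm wide and reaches from 10 to 82 mm above the bench; this point is at 76 mm height, and at dryer x = 0, y = -146 mm when shut.
- hood (a joint): hood hinge: 0 = shut, opens upward and away from the robot to 1.75 rad; 1.57 = standing on end. The hinge is stiff (0.13 N m) and the hood stays at any angle; about 2 N at the bar moves it.
- hood_hinge (a point): point on the hinge axis, middle of the hood's width, at dryer x = 55, y = 65, z = 92 mm; the axis runs along the dryer's y.
- hood_bar (a point): middle of the round steel bar handle on the hood, 10 mm thick, 80 mm long along the dryer's y, its centre 34 mm above the hood's top (free space under it, 70 mm between its posts). With the hood shut it is 95 mm in front of the hinge axis (-x of the dryer) and 77 mm above it. The hood is 108 (x) by 132 (y) mm, its top 43 mm above the hinge.
- filter_plate: flat grey framed filter, 10 mm thick (its x), 100 mm wide (its y), 80 mm high, with a tab on top; hidden under the shut hood, standing in a vertical slot of the deck (2 mm play all round) at dryer x = -10, y = 65 mm, turned as the dryer. Origin at the middle of its lower edge, 12 mm above the bench at the start; its z points to the tab. About 80 g.
- tab (a point): grip point on the filter plate's tab, 100 mm above the plate's lower edge. The tab is 8 mm thick (plate x), 30 mm wide (plate y) and its top is 113 mm above the plate's lower edge, so 35 mm above the deck when seated.
- petri_dish: round glass petri dish, 95 mm across, 16 high, bystander; origin under its centre
- tape_roll: roll of tape lying flat, 72 mm across, 18 high, bystander; origin under its centre
- beaker: small upturned glass beaker, 61 mm across, 69 high, behind the dryer, bystander; origin under its centre
- marker: marker pen lying flat, 139 mm long along its x, 16 mm thick, bystander; origin under its middle

How it is judged:
By the outcome, as a careful person would: the job done as asked, in the order asked, and still so for the second after the job is handed in, while the arm keeps its last pose, push and grip.
It also fails if it takes over 58 s, if anything falls off the work surface, if the arm or the gripper's body presses on something with over 40 N, if the wrist force passes 120 N, or if a joint passes its speed limit or range.

ROBOT

A 6-joint arm with a two-finger parallel gripper is mounted at the origin on a cart in front of the work surface, level with it; the furniture and walls round the work are solid. World frame = base frame: x ahead of the robot, y to its left, z up, the work surface at z = 0. Lengths are in m, angles in rad, forces in N, time in s.
With the tool pointing down it reaches from about 0.275 to 0.75 m from the base axis. Payload 10.2 kg.
Tool frame: the origin (TCP) lies midway between the tips of the shut fingers; the grasp point (between the pads) lies bot.grip_depth behind it (bot.grip_depth is the distance from the TCP to the grasp point, in m); z points along the fingers, y is the line along which they close (so a half turn about z gives the same grasp; the last joint's range is limited). The gripper opens to 85 mm and grips with 20 to 120 N. Pads are 22 mm wide; open, the fingers measure 114 mm over their backs; the gripper's body (76 mm by 85 mm) begins 54 mm behind the grasp point. The pads swing forward as they close: fully open they stand 13 mm farther back than shut.
Start: joints at [0.91, 0.313, 1.498, -0, 1.331, -0.223], TCP at [0.223, 0.475, 0.231] pointing down, gripper open.
Joint ranges: [-2.94, 2.94], [-0.97, 2.17], [0.19, 2.56], [-1.23, 4.37], [0.02, 3.11], [-2.88, 2.88]. Speed limits (rad/s): [2.39, 2.39, 3.01, 3.14, 3.14, 3.14].

INTERFACE

Orientations are given as a 3x3 rotation matrix whose columns are the frame's x, y, z axes.
In Python, from plant import bot gives the robot as it stands.
- The arm moves only by the shell command python3 -m crank 'ROWS'. ROWS is JSON, one flat list of numbers, 7 for each row, row after row: the shift along the world's x, y, z in mm, then the turn, a rotation vector about the world's x, y, z in rad, then the opening, from 0 (shut) to 1 (fully open). A call has exactly 8 rows; each row is the pose to reach, as a shift and turn from the pose commanded when the call began; what a row does not reach only later rows make up. A row lasts 1/10 s, in which the tool goes at most 50 mm and 8.59 degrees, less where a joint would pass 70% of its speed; a pose out of reach is approached as far as the arm can. A call with a gripper value outside its range is refused whole. The fingers move at their own pace and stop on an object; the grip force is fixed at half the most. Time passes only in rows, so rows that repeat a pose let the fingers close, or fill a call up. It gives the time, the measured TCP pose, the force, the opening and the grip force at its end, in the units of the state.
- bot.get_state(): the state, without advancing time (a new reading comes with each control period).
- bot.capture(name): name is "scene" or "side" or "wrist"; returns a dict with "frame" (480x640x3 uint8, blue, green, red), "intrinsics" (3x3 intrinsics, pixels), "rvec" (rotation vector, rad) and "tvec" (3), from world to camera coordinates, as OpenCV has them. Camera axes: x right, y down, z forward; pixel columns grow to the right and rows downward; lengths in m; the calibration is good to about 2 mm. A picture is of the moment at which its call begins. There is no depth.
- bot.hand_in(): hands the job in; it is judged then, once.
Trained networks look in the newest picture that a camera, given by its name, has taken for a name from the list of things; names that differ only in an ending like _2 or _b are one class to them, and where a whole thing is asked for, a point or a joint stands for the part that bears it (a point fixed in the world has none). Each returns a list of dicts, best first, with "confidence" (0 to 1); they miss things now and then, are a little off and sometimes report something else, mostly with a low value. They report only what shows in the picture. A call takes as long as a camera call.
- bot.trace(camera, label): "pixels" (480x640 bool, what is visible of it) and "bbox" ([left, top, right, bottom] in pixels, round what is visible of it).
The state is a dict: "clock": time; "joint_positions": joint angles; "joint_vel": joint speeds; "tau": joint torques, N m; "position": TCP position; "ee_rot": TCP orientation; "force": force on the tool from outside, world axes, zero at the start; "wrist_torque": the same for the moment, N m; "opening": finger opening in m; "grip_force": force on a finger pad.
Only numpy, scipy, OpenCV 4.12 (cv2) and the standard library are available. Lean on these libraries where they do the work, as an engineer would, in place of code of your own. Each camera call takes 0.05 s, during which the arm holds its last target. There are 200 camera calls.

## Working session

There is one attempt and no reset: what is moved stays moved. The work goes in short steps, Python scripts to look and compute and a shell command to move; the robot and the scene stay as the last step left them, time stands still between calls to the robot, and variables do not carry over. Pictures are saved under pics/ and viewed, at most 10 in all, crops included, and the job is handed in when it is done.

```bash
mkdir -p pics
cat > h.py <<'E'
import numpy as np, cv2
from plant import bot
def cam(n):
    c=bot.capture(n); return c
def proj(c,P):
    return cv2.projectPoints(np.array(P,float).reshape(-1,1,3),c["rvec"],c["tvec"],c["intrinsics"],None)[0].reshape(-1,2)
def ray(c,uv,z):
    R=cv2.Rodrigues(np.array(c["rvec"],float))[0]; t=np.array(c["tvec"],float).ravel()
    d=R.T@np.linalg.inv(c["intrinsics"])@np.array([uv[0],uv[1],1.]); o=-R.T@t
    return o+d*(z-o[2])/d[2]
E
python3 - <<'E'
from h import *
a=cam("scene");b=cam("side")
cv2.imwrite("pics/a.png",a["frame"]);cv2.imwrite("pics/b.png",b["frame"])
for n,c in(("scene",a),("side",b)):
    R=cv2.Rodrigues(np.array(c["rvec"],float))[0];print(n,(-R.T@np.array(c["tvec"]).ravel()).round(3),R[2].round(2))
    for l in("dryer","drawer","hood","hood_bar","petri_dish","tape_roll","beaker","marker"):
        r=bot.trace(n,l)
        for q in r[:1]:
            v,u=np.nonzero(q["pixels"]);print(l,round(q["confidence"],2),q["bbox"],u.mean().round(),v.mean().round(),ray(c,(u.mean(),v.mean()),.01).round(3))
s=bot.get_state();print(s["position"],s["ee_rot"],bot.grip_depth,s["clock"])
E
```

```text
scene [ 0.017 -0.555  0.658] [ 0.52  0.66 -0.54]
dryer 0.79 [243.0, 204.6, 394.3, 333.6] 313.0 268.0 [0.56  0.139 0.01 ]
drawer 0.95 [320.3, 274.9, 389.8, 336.0] 355.0 304.0 [ 0.554 -0.018  0.01 ]
hood 0.67 [250.8, 200.6, 323.0, 257.0] 287.0 228.0 [0.615 0.327 0.01 ]
hood_bar 0.78 [249.6, 201.7, 322.6, 256.5] 287.0 228.0 [0.617 0.328 0.01 ]
petri_dish 0.59 [301.3, 368.7, 353.5, 417.6] 326.0 392.0 [ 0.358 -0.16   0.01 ]
tape_roll 0.65 [205.8, 236.0, 233.4, 256.9] 220.0 247.0 [0.428 0.354 0.01 ]
beaker 0.62 [463.7, 278.5, 492.3, 318.6] 477.0 298.0 [ 0.779 -0.167  0.01 ]
marker 0.55 [192.6, 282.3, 254.6, 306.2] 222.0 295.0 [0.34 0.18 0.01]
side [ 0.567 -0.946  0.541] [-0.04  0.93 -0.37]
dryer 0.74 [283.4, 202.9, 369.8, 347.8] 326.0 283.0 [0.519 0.164 0.01 ]
drawer 0.63 [295.9, 297.2, 360.8, 348.2] 329.0 323.0 [ 0.532 -0.005  0.01 ]
hood 0.74 [300.3, 206.4, 349.8, 254.7] 324.0 236.0 [0.504 0.445 0.01 ]
hood_bar 0.68 [296.9, 202.0, 350.9, 260.1] 324.0 236.0 [0.504 0.445 0.01 ]
petri_dish 0.74 [191.0, 352.3, 249.2, 389.8] 218.0 371.0 [ 0.359 -0.167  0.01 ]
tape_roll 0.69 [275.4, 245.5, 288.8, 259.5] 281.0 251.0 [0.404 0.341 0.01 ]
marker 0.6 [214.3, 276.5, 272.3, 288.0] 242.0 281.0 [0.339 0.169 0.01 ]
[0.22259424 0.47547552 0.23128274] [[-9.05662059e-01  4.24000276e-01 -1.60666722e-05]
 [ 4.24000276e-01  9.05662059e-01 -2.00738218e-05]
 [ 6.03966941e-06 -2.49923722e-05 -1.00000000e+00]] 0.0187 0.9
```

View pics/a.png

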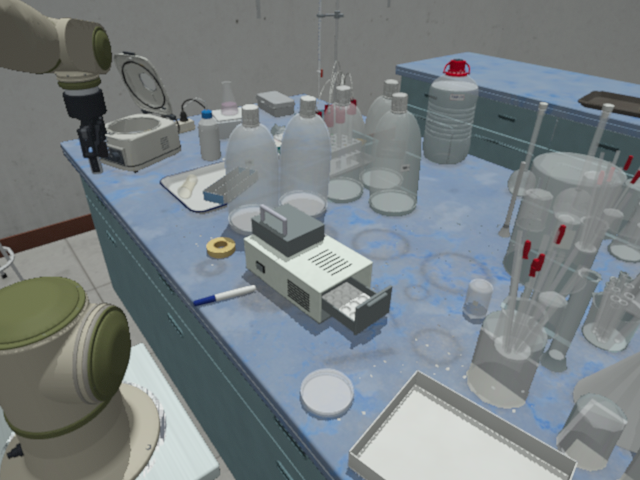

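View pics/b.png

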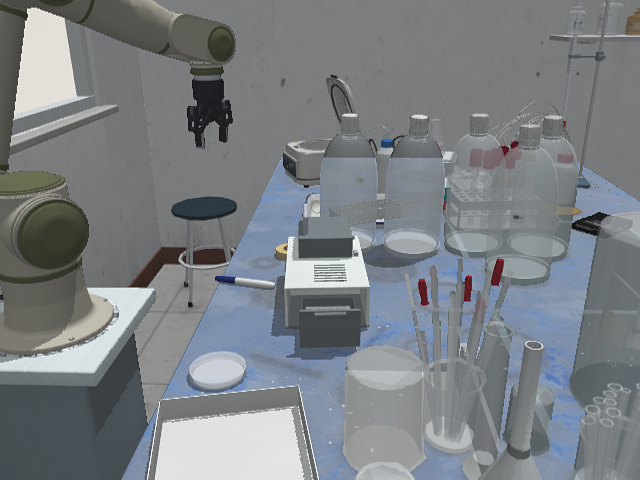

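Scene view: the dryer spans about u 245–390, v 205–330, with its drawer open toward the lower right. The hood bar is at (272,218), and the marker lies just in front of the dryer. The side view shows the drawer front at (330,325). Next I'll fit the dryer pose to the silhouettes.

```bash
cat > fit.py <<'E'
from h import *
from scipy.optimize import minimize
def box(x0,x1,y0,y1,z0,z1): return np.array([[x,y,z] for x in(x0,x1) for y in(y0,y1) for z in(z0,z1)])
def parts(d):
    return [box(-.0775,.0775,-.13,.13,0,.09),box(-.053,.055,-.001,.131,.09,.135),box(-.052,.052,-.138-d,-.128,.01,.082),
            box(-.028,.028,-.146-d,-.138-d,.072,.080),box(-.045,-.035,.025,.105,.164,.174),box(-.045,-.035,.025,.03,.135,.17),box(-.045,-.035,.1,.105,.135,.17)]
def W(p,P):
    c,s=np.cos(p[2]),np.sin(p[2]); return P@np.array([[c,s,0],[-s,c,0],[0,0,1]])+[p[0],p[1],0]
K=4
def ren(c,p,ps):
    m=np.zeros((480*K,640*K),np.uint8)
    for P in ps:
        cv2.fillConvexPoly(m,cv2.convexHull((proj(c,W(p,P))*K).astype(np.int32)),1)
    return cv2.resize(m.astype(np.float32),(640,480),interpolation=cv2.INTER_AREA)
if __name__=="__main__":
    C=[]
    for n in("scene","side"):
        c=cam(n);M={}
        for l in("dryer","drawer","hood"):
            r=bot.trace(n,l); M[l]=r[0]["pixels"]
        C.append((c,M,n))
    def cost(q):
        e=0
        for c,M,n in C:
            u=(M["dryer"]|M["drawer"]|M["hood"]).astype(np.float32)
            ps=parts(q[3]); e+=np.abs(ren(c,q,ps)-u).sum()/u.sum()
            h=M["hood"].astype(np.float32); e+=.5*np.abs(ren(c,q,[ps[1]]+ps[4:])-h).sum()/h.sum()
        return e
    best=None
    for yaw in(-.25,0,.25):
        x0=np.array([.53,.12,yaw,.055])
        r=minimize(cost,x0,method="Nelder-Mead",options=dict(initial_simplex=np.vstack([x0]+[x0+d for d in np.diag([.03,.03,.15,.015])]),xatol=2e-4,fatol=1e-4))
        print(r.x.round(4),r.fun)
        if best is None or r.fun<best.fun:best=r
    q=best.x; np.save("q.npy",q)
    out=[]
    for c,M,n in C:
        f=c["frame"].copy()
        for P in parts(q[3])[:5]: cv2.polylines(f,[cv2.convexHull(proj(c,W(q,P)).astype(np.float32)).astype(np.int32)],1,(0,0,255),1)
        out.append(cv2.resize(f[180:360,220:420],None,fx=2,fy=2))
    cv2.imwrite("pics/fit.png",np.hstack(out))
    for n,P in dict(front=[0,-.146-q[3],.076],shut=[0,-.146,.076],bar=[-.04,.065,.169],hinge=[.055,.065,.092],slot=[-.01,.065,.09],axis=[0,0,0]).items(): print(n,W(q,np.array([P]))[0].round(4))
E
python3 fit.py
```

```text
[0.5217 0.1145 0.0647 0.0453] 0.29385823011398315
[0.5213 0.1168 0.0623 0.0676] 0.2162272036075592
[0.5218 0.1171 0.0658 0.0677] 0.21698084473609924
front [ 0.5346 -0.0963  0.076 ]
shut [ 0.5304 -0.0289  0.076 ]
bar [0.4774 0.1792 0.169 ]
hinge [0.5722 0.1851 0.092 ]
slot [0.5073 0.1811 0.09  ]
axis [0.5213 0.1168 0.    ]
```

View pics/fit.png

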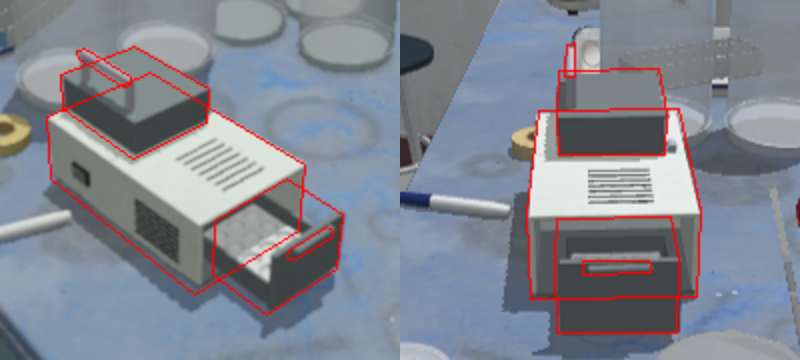

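The overlay matches the dryer: pose (0.521, 0.117), yaw 0.062, drawer about 0.067 open. Moving above and beyond the drawer front with the fingers shut.

```bash
python3 -m crank '[40,-60,60,0,0,-0.13,0, 80,-150,60,0,0,-0.26,0, 120,-240,60,0,0,-0.4,0, 160,-320,60,0,0,-0.55,0, 200,-400,60,0,0,-0.7,0, 240,-480,60,0,0,-0.85,0, 280,-560,60,0,0,-1.0,0, 315,-640,60,0,0,-1.072,0]'
python3 -m crank '[110,-220,0,0,0,-0.45,0, 110,-220,0,0,0,-0.45,0, 110,-220,0,0,0,-0.45,0, 110,-220,0,0,0,-0.45,0, 110,-220,0,0,0,-0.45,0, 110,-220,0,0,0,-0.45,0, 110,-220,0,0,0,-0.45,0, 110,-220,0,0,0,-0.45,0]'
```

```text
clock: 2.1
position: [0.3966, 0.128, 0.2867]
ee_rot: [[-0.056, 0.998, 0.001], [0.998, 0.056, 0.0], [0.0, 0.001, -1.0]]
force: [2.3, 0.2, -0.2]
opening: 0.0
grip_force: 0.0
clock: 2.9
position: [0.5058, -0.0891, 0.2865]
ee_rot: [[0.378, 0.926, 0.0], [0.926, -0.378, 0.0], [0.0, -0.0, -1.0]]
force: [-0.5, 0.3, 0.8]
opening: -0.0
grip_force: 0.0
```

```bash
python3 -m crank '[15,-40,0,0,0,0.14,0, 30,-65,0,0,0,0.28,0, 30,-65,-45,0,0,0.45,0, 30,-65,-90,0,0,0.45,0, 30,-65,-140,0,0,0.45,0, 30,-65,-190,0,0,0.45,0, 30,-65,-230,0,0,0.45,0, 30,-65,-230,0,0,0.45,0]'
python3 - <<'E'
from h import *
c=cam("side");cv2.imwrite("pics/c.png",cv2.resize(c["frame"][180:380,220:440],None,fx=2.5,fy=2.5))
E
```

```text
clock: 3.7
position: [0.5336, -0.1525, 0.0524]
ee_rot: [[-0.062, 0.998, -0.008], [0.998, 0.063, 0.004], [0.005, -0.008, -1.0]]
force: [0.2, -0.1, 1.5]
opening: 0.0006
grip_force: 0.0
```

View pics/c.png

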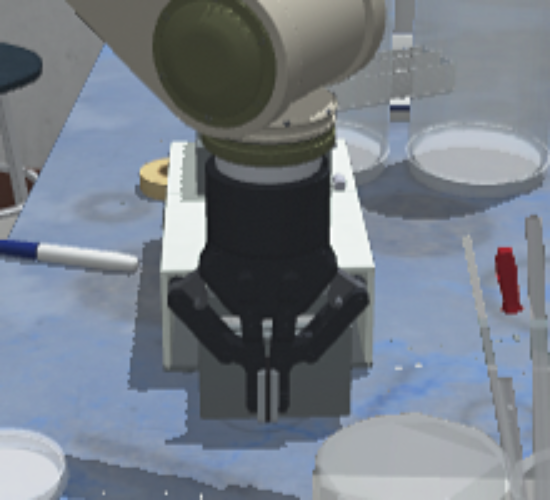

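The closed fingers are centred in front of the drawer lip at (268,390) in the crop. Pushing now.

```bash
python3 -m crank '[-1,20,0,0,0,0,0, -2,36,0,0,0,0,0, -3,50,0,0,0,0,0, -4,62,0,0,0,0,0, -5,74,0,0,0,0,0, -5,86,0,0,0,0,0, -6,98,0,0,0,0,0, -6,104,0,0,0,0,0]'
```

```text
clock: 4.55
position: [0.5298, -0.0498, 0.0563]
ee_rot: [[-0.062, 0.998, -0.001], [0.998, 0.062, 0.0], [0.0, -0.001, -1.0]]
force: [-1.2, -2.9, 0.9]
opening: 0.0001
grip_force: 1.0
```

```bash
python3 -m crank '[0,2,0,0,0,0,0, 0,4,0,0,0,0,0, 0,6,0,0,0,0,0, 0,7,0,0,0,0,0, 0,8,0,0,0,0,0, 0,9,0,0,0,0,0, 0,9,0,0,0,0,0, 0,9,0,0,0,0,0]'
```

```text
clock: 5.35
position: [0.5302, -0.0419, 0.0564]
ee_rot: [[-0.061, 0.998, 0.0], [0.998, 0.061, 0.0], [0.0, 0.0, -1.0]]
force: [0.3, -1.5, 0.6]
opening: 0.0
grip_force: 0.2
```

Still only friction force, so I'll keep pushing until it meets a stop.

```bash
python3 -m crank '[0,1,0,0,0,0,0, 0,2,0,0,0,0,0, 0,3,0,0,0,0,0, 0,3,0,0,0,0,0, 0,4,0,0,0,0,0, 0,4,0,0,0,0,0, 0,5,0,0,0,0,0, 0,5,0,0,0,0,0]'
```

```text
clock: 6.15
position: [0.5302, -0.0399, 0.0565]
ee_rot: [[-0.062, 0.998, 0.0], [0.998, 0.062, -0.005], [-0.005, -0.0, -1.0]]
force: [-4.8, -20.3, -1.4]
opening: -0.0001
grip_force: 9.8
```

It hit a hard stop at the predicted shut position. Backing off, rising, and going over the bar.

```bash
python3 -m crank '[0,-15,0,0,0,0,0, 0,-40,0,0,0,0,0, 0,-40,50,0,0,0,0, 0,-40,100,0,0,0,0, 0,-40,150,0,0,0,0, 0,-40,190,0,0,0,0.45, -10,0,190,0,0,0,0.45, -20,45,190,0,0,0,0.45]'
python3 -m crank '[-8,45,0,0,0,0,0.45, -16,90,0,0,0,0,0.45, -24,135,0,0,0,0,0.45, -33,175,0,0,0,0,0.45, -33,175,0,0,0,0,0.45, -33,175,0,0,0,0,0.45, -33,175,0,0,0,0,0.45, -33,175,0,0,0,0,0.45]'
python3 - <<'E'
from h import *
c=cam("scene");d=cam("wrist")
cv2.imwrite("pics/d.png",np.hstack([cv2.resize(c["frame"][160:360,220:420],(480,480)),cv2.resize(d["frame"],(320,240))[:,:].repeat(2,0)]))
E
```

```text
clock: 6.95
position: [0.5102, 0.0081, 0.2474]
ee_rot: [[-0.058, 0.998, 0.003], [0.998, 0.058, 0.0], [0.0, 0.003, -1.0]]
force: [0.8, 0.1, -0.8]
opening: 0.0383
grip_force: 0.0
clock: 7.75
position: [0.4775, 0.1819, 0.2464]
ee_rot: [[-0.059, 0.998, -0.0], [0.998, 0.059, 0.0], [0.0, -0.0, -1.0]]
force: [-0.0, -0.1, -0.5]
opening: 0.0382
grip_force: 0.0
```

View pics/d.png

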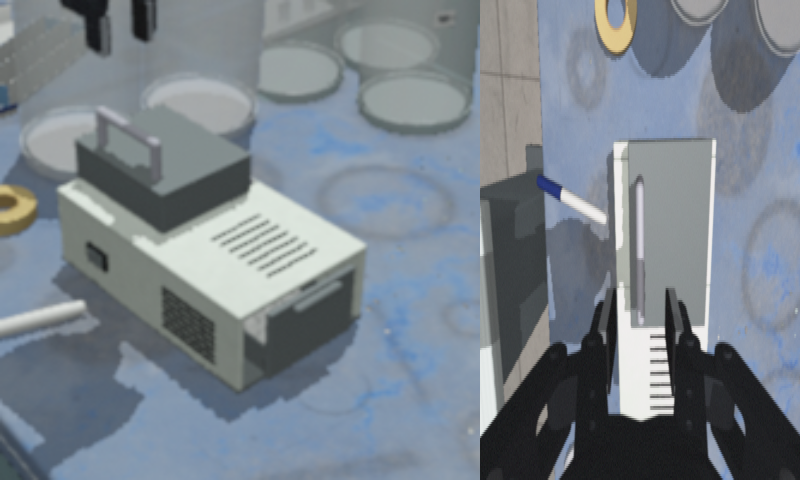

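The drawer is shut, and the wrist view shows the bar between the open fingers at about (640,250). Descending and gripping.

```bash
python3 -m crank '[0,-2,-40,0,0,0,0.45, 0,-2,-75,0,0,0,0.45, 0,-2,-95,0,0,0,0.45, 0,-2,-95,0,0,0,0.45, 0,-2,-95,0,0,0,0, 0,-2,-95,0,0,0,0, 0,-2,-95,0,0,0,0, 0,-2,-95,0,0,0,0]'
python3 - <<'E'
from h import *
c=cam("side");cv2.imwrite("pics/e.png",cv2.resize(c["frame"][140:320,220:440],None,fx=2.5,fy=2.5))
# arc of the bar, shift from start, mm, in world for constant-orientation
for a in np.radians([0,6,12,18,24,30,36,42,48,54,60,66,72,78,84,90,95]):
    x=-95*np.cos(a)+77*np.sin(a)+95; z=77*np.cos(a)+95*np.sin(a)-77
    print(int(np.degrees(a)+.5),(x*np.cos(.062)).round(1),(x*np.sin(.062)).round(1),z.round(1))
E
```

```text
clock: 8.65
position: [0.4769, 0.1809, 0.1528]
ee_rot: [[-0.061, 0.998, 0.0], [0.998, 0.061, -0.0], [-0.0, 0.0, -1.0]]
force: [-5.2, -1.8, 4.7]
opening: 0.0079
grip_force: 58.6
0 0.0 0.0 0.0
6 8.6 0.5 9.5
12 18.1 1.1 18.1
18 28.4 1.8 25.6
24 39.5 2.4 32.0
30 51.1 3.2 37.2
36 63.3 3.9 41.1
42 75.8 4.7 43.8
48 88.5 5.5 45.1
54 101.3 6.3 45.1
60 114.0 7.1 43.8
66 126.5 7.9 41.1
72 138.6 8.6 37.1
78 150.3 9.3 31.9
84 161.3 10.0 25.5
90 171.7 10.7 18.0
95 179.6 11.2 10.9
```

View pics/e.png

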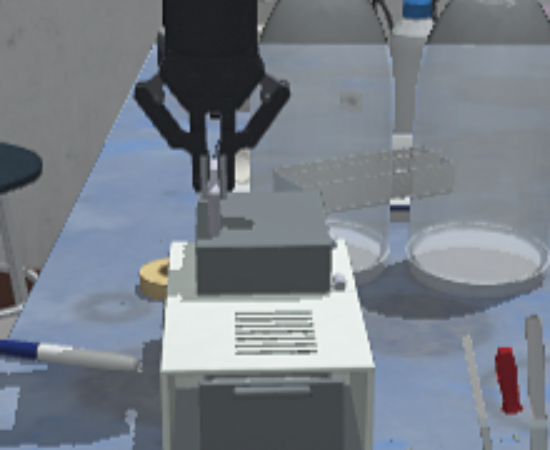

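The pads are closed on the bar at 59 N. Swinging the hood along the arc.

```bash
python3 -m crank '[4,0,5,0,0,0,0, 9,0,9,0,0,0,0, 13,1,14,0,0,0,0, 18,1,18,0,0,0,0, 23,1,22,0,0,0,0, 28,2,26,0,0,0,0, 34,2,29,0,0,0,0, 39,2,32,0,0,0,0]'
```

```text
clock: 9.5
position: [0.5156, 0.1836, 0.1861]
ee_rot: [[-0.062, 0.998, -0.0], [0.998, 0.062, 0.001], [0.001, -0.0, -1.0]]
force: [-9.7, 2.0, 11.5]
opening: 0.0077
grip_force: 58.6
```

Forces are small, so on to 54° and then further.

```bash
python3 -m crank '[6,0,3,0,0,0,0, 12,1,5,0,0,0,0, 18,1,7,0,0,0,0, 24,2,9,0,0,0,0, 30,2,11,0,0,0,0, 36,2,12,0,0,0,0, 42,3,13,0,0,0,0, 49,3,13,0,0,0,0]'
```

```text
clock: 10.3
position: [0.5654, 0.1871, 0.1985]
ee_rot: [[-0.062, 0.998, 0.002], [0.998, 0.062, 0.002], [0.002, 0.002, -1.0]]
force: [-3.5, 6.7, 7.2]
opening: 0.0076
grip_force: 61.8
```

```bash
python3 -m crank '[6,0,0,0,0,0,0, 13,1,0,0,0,0,0, 19,1,-1,0,0,0,0, 25,2,-1,0,0,0,0, 32,2,-2,0,0,0,0, 38,2,-4,0,0,0,0, 44,3,-6,0,0,0,0, 50,3,-8,0,0,0,0]'
```

```text
clock: 11.1
position: [0.6154, 0.1907, 0.1898]
ee_rot: [[-0.062, 0.998, 0.002], [0.998, 0.062, 0.003], [0.003, 0.002, -1.0]]
force: [-3.4, 9.1, 0.7]
opening: 0.0078
grip_force: 62.1
```

```bash
python3 -m crank '[6,0,-3,0,0,0,0, 12,0,-5,0,0,0,0, 17,1,-8,0,0,0,0, 23,1,-12,0,0,0,0, 28,1,-15,0,0,0,0, 33,1,-19,0,0,0,0, 37,2,-23,0,0,0,0, 41,2,-26,0,0,0,0]'
python3 - <<'E'
from h import *
c=cam("scene");d=cam("side")
cv2.imwrite("pics/f.png",np.hstack([cv2.resize(c["frame"][120:320,220:420],(400,400)),cv2.resize(d["frame"][120:320,240:440],(400,400))]))
E
```

```text
clock: 11.9
position: [0.656, 0.1931, 0.1634]
ee_rot: [[-0.063, 0.998, 0.0], [0.998, 0.063, 0.003], [0.003, 0.001, -1.0]]
force: [-5.4, 8.8, 1.1]
opening: 0.0079
grip_force: 62.8
```

View pics/f.png

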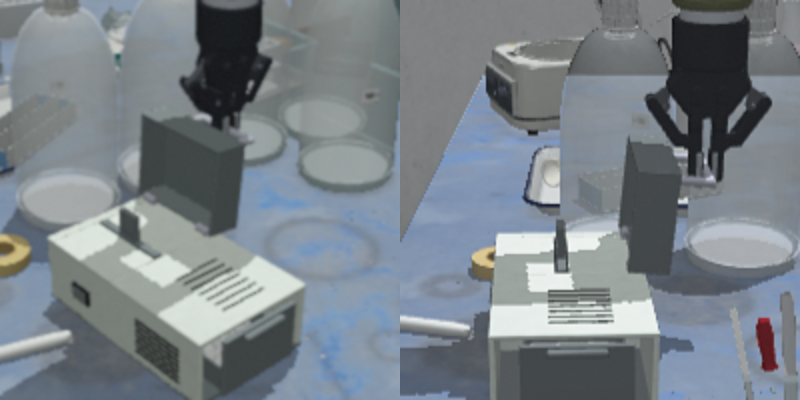

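The hood is standing at about 95°, and the tab is exposed at (560,245) in the right-hand view. Releasing the bar, rising, and going over the tab.

```bash
python3 -m crank '[0,0,0,0,0,0,0.28, 0,0,0,0,0,0,0.28, 0,0,0,0,0,0,0.28, 0,0,20,0,0,0,0.28, 0,0,50,0,0,0,0.28, 0,0,90,0,0,0,0.28, 0,0,110,0,0,0,0.28, -20,-1,110,0,0,0,0.28]'
python3 -m crank '[-35,-3,0,0,0,0,0.4, -75,-6,0,0,0,0,0.4, -110,-9,0,0,0,0,0.4, -128,-11,0,0,0,0,0.4, -128,-11,-40,0,0,0,0.4, -128,-11,-80,0,0,0,0.4, -128,-11,-105,0,0,0,0.4, -128,-11,-105,0,0,0,0.4]'
python3 - <<'E'
from h import *
c=cam("wrist");d=cam("side")
cv2.imwrite("pics/g.png",np.hstack([cv2.resize(c["frame"],(440,330)),cv2.resize(d["frame"][140:290,270:420],(330,330))]))
q=np.load("q.npy");r=bot.trace("side","tab")
P=W=None
from fit import W,box
print(proj(d,W(q,np.array([[-.01,.065,.125]]))))
for l in("tab","filter_plate"):
  for n in("scene","side"):
    if n=="scene" : e=cam("scene")
    else: e=d
    r=bot.trace(n,l)
    if r: print(n,l,r[0]["confidence"],r[0]["bbox"],proj(e,W(q,np.array([[-.01,.065,.125]]))))
E
```

```text
clock: 12.8
position: [0.638, 0.1894, 0.2756]
ee_rot: [[-0.06, 0.998, 0.007], [0.998, 0.06, 0.001], [0.0, 0.007, -1.0]]
force: [0.3, -0.0, -0.3]
opening: 0.0239
grip_force: 0.0
clock: 13.6
position: [0.5067, 0.1785, 0.1647]
ee_rot: [[-0.061, 0.998, -0.006], [0.998, 0.061, -0.001], [-0.001, -0.006, -1.0]]
force: [0.0, 0.1, 0.5]
opening: 0.0343
grip_force: 0.0
[[320.02662074 229.97522638]]
scene tab 0.63 [270.4, 225.4, 295.6, 250.0] [[283.22219547 226.53290042]]
scene filter_plate 0.71 [275.3, 227.1, 296.6, 247.6] [[283.22219547 226.53290042]]
side filter_plate 0.48 [315.6, 230.5, 323.6, 256.7] [[320.02662074 229.97522638]]
```

View pics/g.png

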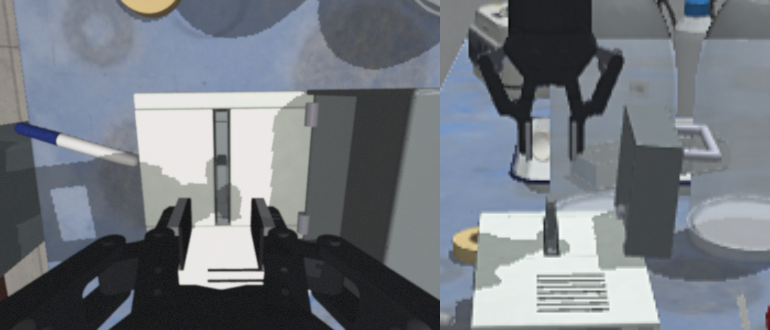

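The tab lies where predicted, centred between the fingers at (222,160) in the wrist view. Descending and gripping.

```bash
python3 -m crank '[0,2,-35,0,0,0,0.4, 0,2,-60,0,0,0,0.4, 0,2,-67,0,0,0,0.4, 0,2,-67,0,0,0,0.4, 0,2,-67,0,0,0,0, 0,2,-67,0,0,0,0, 0,2,-67,0,0,0,0, 0,2,-67,0,0,0,0]'
```

```text
clock: 14.85
position: [0.5088, 0.1811, 0.1019]
ee_rot: [[-0.061, 0.998, 0.002], [0.998, 0.061, 0.0], [0.0, 0.002, -1.0]]
force: [-1.6, -0.3, 6.6]
opening: 0.0066
grip_force: 59.4
```

```bash
python3 -m crank '[0,0,4,0,0,0,0, 0,0,10,0,0,0,0, 0,0,18,0,0,0,0, 0,0,26,0,0,0,0, 0,0,34,0,0,0,0, 0,0,42,0,0,0,0, 0,0,50,0,0,0,0, 0,0,58,0,0,0,0]'
```

```text
clock: 15.65
position: [0.5081, 0.181, 0.1591]
ee_rot: [[-0.061, 0.998, 0.0], [0.998, 0.061, -0.0], [-0.0, 0.0, -1.0]]
force: [-0.7, 0.4, -1.5]
opening: 0.0072
grip_force: 58.5
```

```bash
python3 -m crank '[0,0,15,0,0,0,0, 0,0,30,0,0,0,0, 0,0,45,0,0,0,0, 0,0,60,0,0,0,0, 0,0,80,0,0,0,0, 0,0,100,0,0,0,0, 0,0,115,0,0,0,0, 0,0,119,0,0,0,0]'
python3 - <<'E'
from h import *
from fit import W
q=np.load("q.npy");d=cam("side");c=cam("scene")
cv2.imwrite("pics/k.png",np.hstack([cv2.resize(c["frame"][120:320,220:420],(400,400)),cv2.resize(d["frame"][120:320,240:440],(400,400))]))
for n,e in(("scene",c),("side",d)):
    r=bot.trace(n,"filter_plate")
    print(n,[(x["confidence"],x["bbox"]) for x in r[:1]])
    print(proj(e,W(q,np.array([[-.01,y,z] for z in(.17,.18,.19,.2) for y in(.015,.115)]))).round(1).tolist())
E
```

```text
clock: 16.45
position: [0.5085, 0.1811, 0.2793]
ee_rot: [[-0.061, 0.998, 0.003], [0.998, 0.061, 0.0], [0.0, 0.003, -1.0]]
force: [0.1, -0.0, -0.6]
opening: 0.0067
grip_force: 58.6
scene [(0.91, [264.7, 152.2, 299.3, 210.3])]
[[297.2, 217.7], [269.0, 200.9], [297.1, 213.6], [268.8, 197.0], [297.1, 209.5], [268.7, 193.0], [297.0, 205.3], [268.5, 189.0]]
side [(0.87, [318.5, 149.7, 323.3, 209.8])]
[[320.2, 217.4], [319.6, 202.2], [320.1, 212.6], [319.5, 197.7], [320.1, 207.8], [319.5, 193.2], [320.0, 202.9], [319.4, 188.7]]
```

View pics/k.png

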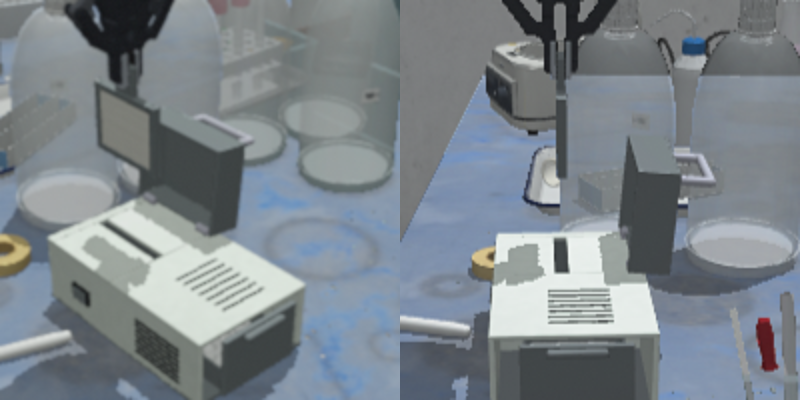

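The plate hangs upright with its lower edge at about z = 0.188, roughly 98 mm above the deck. It is clear of the hood, the drawer is shut and the hood is open. I'll let it settle and hand in.

```bash
python3 -m crank '[0,0,1,0,0,0,0, 0,0,1,0,0,0,0, 0,0,1,0,0,0,0, 0,0,1,0,0,0,0, 0,0,1,0,0,0,0, 0,0,1,0,0,0,0, 0,0,1,0,0,0,0, 0,0,1,0,0,0,0]' && python3 -c "
from plant import bot
print(bot.hand_in())"
```

```text
clock: 17.45
position: [0.5081, 0.181, 0.2784]
ee_rot: [[-0.061, 0.998, -0.0], [0.998, 0.061, 0.0], [0.0, -0.0, -1.0]]
force: [-0.6, 0.5, -1.7]
opening: 0.0065
grip_force: 58.6
the job is handed in; nothing more can be done
None
```

The job is handed in at 17.5 s (no verdict came back): the drawer is pushed home, the hood stands open at about 95°, and the filter plate is held still and upright, tab up, about 10 cm above the deck; the arm stayed clear of the loose things, though I did not re-measure their positions.

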